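# Tighten the loose cap and shelve the tub

## Task

Of the three capped tubs in the wooden rack to the right of the cheese cutter, one has a loose quarter-turn cap: its bar grip stands skewed to the tub instead of parallel to the tub's long sides. While that tub stands in the rack, turn its cap clockwise (seen from above) until it is fully tight, then carry the tub well clear over the raised arm of the cheese cutter and set it upright on the floor of the empty pocket of the wooden tray on the left, its long side parallel to the tray's divider, and let go. Leave the other tubs where they are.

Things in the scene. Friction and masses are not known exactly. Their poses are not given: they have to be found in the camera images.
- cap_a (a joint): turn of the loose cap on its tub, rad. 0 = fully tight, at a hard stop (bar grip parallel to the tub's long sides); grows counter-clockwise seen from above, starts at 0.7 to 1.25, at most 1.45. A quarter-turn cap: turn it at constant height. It turns with some friction (about 0.06 N m, a little more when turned fast) and stays where it is left; the rack keeps the tub (about 0.3 kg) from turning with it by more than about 0.1 rad.
- loose_bar (a point): grip point on the loose cap: on the cap's axis, in the middle of the bar grip, 6 mm below the bar's top and 22 mm above the cap's round disc. The bar is 50 mm long (the x axis of this point, which turns with the cap), 12 mm wide (y) and rises 28 mm above the disc (54 mm diameter, 16 mm tall). It lies 104 mm above the tub's underside. A tub can be lifted by this bar.
- tub_a_mid (a point): centre of the tub with the loose cap, 45 mm above its underside. White tub, body 90 mm long (x) x 60 wide (y) x 62 tall, z up; 110 mm tall with grey round cap and black bar grip. It stands 18 mm deep in a rack socket 94 x 64 mm, floor 8 mm above the counter; lift it straight out. The fixed cheese cutter's arm on the way is up to 170 mm high: carry the tub with its underside at 210 mm or more.
- tub_b_mid (a point): same point of a second, identical tub in the rack, sockets 105 mm apart side by side; its cap is tight (bar parallel to its long sides); leave it
- tub_c_mid (a point): same point of a third, identical tub in the rack, its cap tight; leave it
- empty_pocket (a point): centre of the floor of the empty pocket of the wooden tray, 6 mm above the counter. The pocket is 104 mm (x) by 134 mm (y) inside, its walls and the divider are 6 mm thick and rise 35 mm above the counter; the tub's long side goes along the pocket's y, parallel to the divider. The tray is fixed; its other pocket, 110 mm away on the +x side, holds a fourth such tub, fixed, with its cap tight.
Mind the look-alikes: they are no part of the job. What is shaped like the part that bears cap_a but green or yellow is not meant.

How it is judged:
By the outcome, as a careful person would: the job done as asked, in the order asked, and still so for the second after the job is handed in, with the robot touching nothing.
It also fails if it takes over 51 s, if anything falls off the work surface, if the arm or the gripper's body presses on something with over 40 N, if the wrist force passes 120 N, or if a joint passes its speed limit or range.

## Robot

A 6-joint arm with a two-finger parallel gripper is mounted at the origin on a cart in front of the work surface, level with it; the furniture and walls round the work are solid. World frame = base frame: x ahead of the robot, y to its left, z up, the work surface at z = 0. Lengths are in mm, angles in rad, forces in N, time in s.
With the tool pointing down it reaches from about 275 to 825 mm from the base axis. Payload 4.9 kg.
Tool frame: the origin (TCP) lies at the very end of the fingers, on their centre line; the grasp point (between the pads) lies 19 mm behind it; z points along the fingers, y is the line along which they close (so a half turn about z gives the same grasp; the last joint's range is limited). The gripper opens to 85 mm and grips with 20 to 120 N. Pads are 22 mm wide; open, the fingers measure 114 mm over their backs; the gripper's body (76 mm by 85 mm) begins 54 mm behind the grasp point. The pads swing forward as they close: fully open they stand 13 mm farther back than shut.
Start: joints at [-1.408, 0.326, -0.193, 1.052, 0, 1.437], TCP at [160.866, -525.967, 231.281] pointing down, gripper open.
Joint ranges: [-2.65, 2.65], [-0.97, 1.79], [-1.3, 1.35], [-1.93, 2.1], [-1.47, 1.37], [-3.14, 3.14]. Speed limits (rad/s): [2.57, 2.57, 3.14, 3.14, 3.14, 3.14].

## Interface

Orientations are given as [roll, pitch, yaw] about the fixed x, y, z axes, in that order (R = Rz(yaw) Ry(pitch) Rx(roll)).
In Python, from bench import bot, solve_ik, imaging gives the robot as it stands. Calls block until the motion is done:
- bot.move_ptp(position, orientation): joint-space move of the TCP to a pose.
- bot.movel(position, rot=None, max_speed=150, threshold=None): straight line of the TCP; rot=None keeps the orientation; max_speed is the mean speed in mm/s. With threshold (N) it stops when the force on the tool has changed by that much, and returns True; else False.
- bot.move_j(angles): joint-space move.
- bot.grip(opening, effort=None): opening from 0.0 (shut) to 1.0 (fully open); effort is the grip in N (None keeps the last); returns when the fingers have stopped.
- bot.dwell(seconds).
- solve_ik(position, orientation): joint angles nearest the present ones, or None.
- bot.get_state(): the state.
- imaging.capture(name): name is "side" or "top" or "wrist"; returns the picture (420x560x3 uint8, blue, green, red); there is no depth.
- imaging.camera_model(name): a dict with "K" (3x3 intrinsics, pixels), "k1" (the pictures are not rectified: a ray, as slopes to the right and down, at radius r is drawn at 1 + k1 r^2 times it, then the intrinsics apply), "position" and "rotation" of the camera in the world. Camera axes: x right, y up, looking along -z (the intrinsics and any distortion apply to the point x, -y, -z); pixel columns grow to the right and rows downward; lengths in mm; the calibration is good to about 2 mm. A picture is of the moment at which its call begins: read the wrist's pose just before it. camera_model takes no time and is no camera call; for the wrist camera it gives the pose at the moment of the call.
A pose or a line that the arm cannot do raises bot.IKError and nothing moves.
- bot.sign_off(): hands the job in; it is judged then, once.
The state is a dict: "t": time; "qpos": joint angles; "joint_velocities": joint speeds; "effort": joint torques, N m; "tcp_pos": TCP position; "orientation": TCP orientation; "contact_force": force on the tool from outside, world axes, zero at the start; "wrist_torque": the same for the moment, N m; "opening": opening from 0.0 (shut) to 1.0 (fully open); "gripper_force": force on a finger pad.
Only numpy, scipy, OpenCV 4.12 (cv2) and the standard library are available. Lean on these libraries where they do the work, as an engineer would, in place of code of your own. Each camera call takes 0.05 s, during which the arm holds its last target. There are 200 camera calls.

## Working session

There is one attempt and no reset: what is moved stays moved. The work goes in short steps, each a Python script; the robot and the scene stay as the last script left them, time stands still between calls to the robot, and variables do not carry over. Pictures are saved under pics/ and viewed, at most 10 in all, crops included, and the job is handed in when it is done.

```bash
mkdir -p pics
python3 - <<'E'
from bench import bot, imaging
import cv2,numpy as np
for n in("top","side"):
    cv2.imwrite(f"pics/{n}0.png",imaging.capture(n)); m=imaging.camera_model(n)
    print(n,np.round(m["K"],1).tolist(),m["k1"],m["position"],np.round(m["rotation"],3).tolist())
s=bot.get_state();print(s["t"],s["tcp_pos"],s["orientation"],s["opening"])
E
```

```text
top [[425.5, 0.0, 274.9], [0.0, 425.5, 217.6], [0.0, 0.0, 1.0]] -0.06652463527394473 [ 295.60464356 -121.52197447 1536.8928105 ] [0.106, 0.006, -1.595]
side [[495.6, 0.0, 280.3], [0.0, 495.6, 202.9], [0.0, 0.0, 1.0]] 0.013696499093034581 [-3.64120132e-01 -1.37221830e+03  6.01609108e+02] [1.209, 0.017, -0.357]
0.1 [ 160.76558236 -525.42660153  230.58073821] [-3.14003269e+00 -2.17028228e-04  2.96735088e-01] 0.9984853182685741
```

View pics/top0.png

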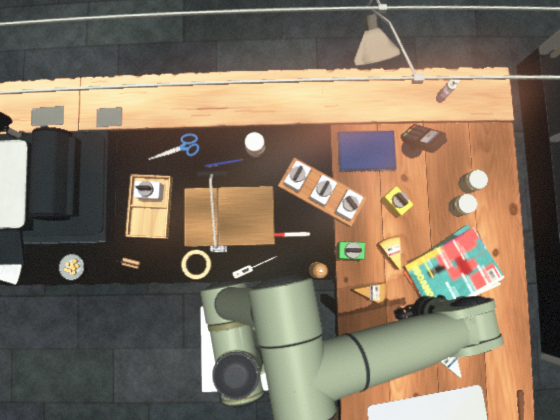

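View pics/side0.png

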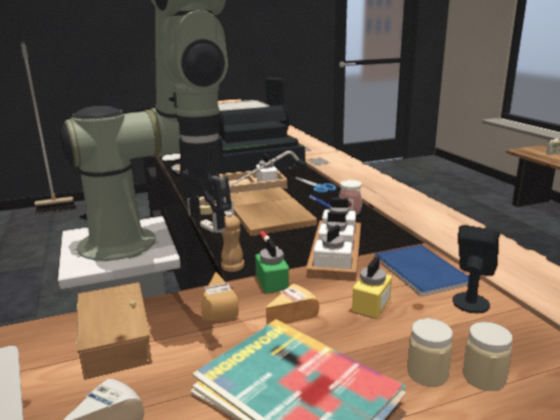

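```bash
cat > h.py <<'E'
from bench import bot, solve_ik, imaging
import cv2,numpy as np
from scipy.spatial.transform import Rotation as R
def ray_plane(m,px,z):
    p=cv2.undistortPoints(np.array(px,float).reshape(-1,1,2),np.array(m["K"]),np.array([m["k1"],0,0,0.])).reshape(-1,2)
    d=np.c_[p[:,0],-p[:,1],-np.ones(len(p))]
    r=np.array(m["rotation"]); r=r if r.shape==(3,3) else R.from_euler('xyz',r).as_matrix()
    d=d@r.T; c=np.array(m["position"])
    return c+d*((z-c[2])/d[:,2])[:,None]
E
python3 - <<'E'
from h import *
im=cv2.imread("pics/top0.png")
a=cv2.resize(im[145:235,270:380],None,fx=7,fy=6.5,interpolation=cv2.INTER_CUBIC);cv2.imwrite("pics/crop.png",a[:600,:800])
m=imaging.camera_model("top")
print(ray_plane(m,[(297,174),(322,187),(348,204)],110).round())
print(ray_plane(m,[(133,176),(171,176),(168,238),(128,236)],35).round())
print(ray_plane(m,[(286,158),(370,191),(359,223),(279,189)],26).round())
E
```

```text
[[ 595. -195.  110.]
 [ 547. -279.  110.]
 [ 487. -365.  110.]]
[[619. 395.  35.]
 [615. 256.  35.]
 [391. 266.  35.]
 [402. 410.  35.]]
[[ 672. -161.   26.]
 [ 544. -460.   26.]
 [ 429. -415.   26.]
 [ 559. -133.   26.]]
```

View pics/crop.png

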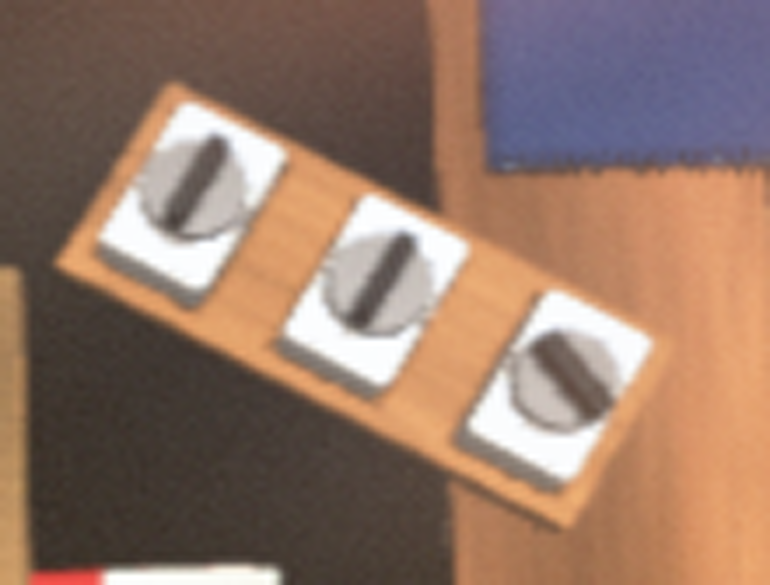

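Candidates: rack tubs at (297,174) and (322,187) with parallel bars; rack tub (350,201) with a skewed bar; tray tub (148,190), green (351,250) and yellow (399,200) look-alikes. The crop confirms that the rightmost rack tub (350,201) is the loose one, with its bar about 70° counter-clockwise of the long side. I'll go above it and look from close by.

Run:
```python
from h import *
m=imaging.camera_model("top")
print(ray_plane(m,[(270+535/7,145+345/6.5),(270+600/7,145+412/6.5)],118).round(), ray_plane(m,[(270+567/7,145+380/6.5)],92).round())
p=ray_plane(m,[(270+567/7,145+380/6.5)],92)[0]
# target: bar dir in world
e=ray_plane(m,[(270+535/7,145+345/6.5),(270+600/7,145+412/6.5)],118);d=e[1]-e[0];print("bar ang",np.arctan2(d[1],d[0]))
for yaw in np.arange(-3,3.2,.5):
    q=solve_ik([p[0],p[1],280],[np.pi,0,yaw]);print(yaw.round(2),None if q is None else np.round(q,2))
bot.move_ptp([p[0]-70,p[1],300],[np.pi,0,0.3])
w=imaging.camera_model("wrist");print(w)
cv2.imwrite("pics/w1.png",imaging.capture("wrist"));print(bot.get_state()["t"],bot.get_state()["tcp_pos"])
```

```text
[[ 506. -359.  118.]
 [ 470. -389.  118.]] [[ 491. -378.   92.]]
bar ang -2.446785681216582
-3.0 [-0.78  0.44  0.09  1.23  0.   -0.92]
-2.5 [-0.78  0.44  0.09  1.23  0.   -1.42]
-2.0 [-0.78  0.44  0.09  1.23  0.   -1.92]
-1.5 [-0.78  0.44  0.09  1.23  0.   -2.42]
-1.0 [-0.78  0.44  0.09  1.23  0.   -2.92]
-0.5 [-0.78  0.44  0.09  1.23  0.    2.87]
0.0 [-0.78  0.44  0.09  1.23  0.    2.37]
0.5 [-0.78  0.44  0.09  1.23  0.    1.87]
1.0 [-0.78  0.44  0.09  1.23  0.    1.37]
1.5 [-0.78  0.44  0.09  1.23  0.    0.87]
2.0 [-0.78  0.44  0.09  1.23  0.    0.37]
2.5 [-0.78  0.44  0.09  1.23  0.   -0.13]
3.0 [-0.78  0.44  0.09  1.23  0.   -0.63]
{'K': array([[357.55850776,   0.        , 279.26228366],
       [  0.        , 357.55850776, 204.76154948],
       [  0.        ,   0.        ,   1.        ]]), 'k1': 0.0046940699037126025, 'position': array([ 485.4847736 , -359.07885817,  441.45695728]), 'rotation': array([-2.73381944e-01,  5.05844681e-04, -1.27115023e+00])}
1.325 [ 420.00593714 -378.826569    299.52624782]
```

View pics/w1.png

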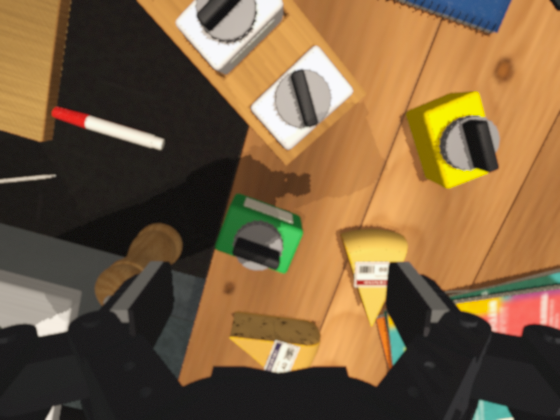

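The loose cap is at (303,98) in the wrist view, its bar running from about (297,72) to (311,126). I'll measure it with masks.

Run:
```python
from h import *
im=cv2.imread("pics/w1.png");w=imaging.camera_model("wrist")
def comp(mask,x,y):
    n,l,s,c=cv2.connectedComponentsWithStats(mask); ys,xs=np.where(l==l[y,x]); return np.c_[xs,ys].astype(np.float32)
roi=np.zeros(im.shape[:2],np.uint8);cv2.circle(roi,(303,98),33,255,-1)
bar=((im.max(2)<75)*255).astype(np.uint8)&roi
b=comp(bar,303,98)
r=cv2.minAreaRect(b);print("bar px",r,len(b))
box=ray_plane(w,cv2.boxPoints(r),118)[:,:2];print(box.round(1), box.mean(0))
h=cv2.cvtColor(im,cv2.COLOR_BGR2HSV)
wh=((h[...,1]<60)&(h[...,2]>190)).astype(np.uint8)
roi2=np.zeros_like(roi);cv2.circle(roi2,(303,98),65,1,-1)
t=comp(wh&roi2,270,108);r=cv2.minAreaRect(t);print("tub px",r,len(t))
bt=ray_plane(w,cv2.boxPoints(r),70)[:,:2];print(bt.round(1),bt.mean(0))
for q in(box,bt):
    e=[q[1]-q[0],q[2]-q[1]];e=max(e,key=np.linalg.norm);print("len",np.linalg.norm(e),"ang",np.arctan2(e[1],e[0])%np.pi)
# tray, top view
t0=cv2.imread("pics/top0.png")
cv2.imwrite("pics/tray.png",cv2.resize(t0[165:245,115:185],None,fx=7,fy=7,interpolation=cv2.INTER_CUBIC))
```

```text
bar px ((279.5, 209.5), (419.0, 559.0), 90.0) 234851
[[ 496.1 -120.1]
 [ 628.8 -550.8]
 [ 252.4 -759.4]
 [  67.1 -159.6]] [ 361.1155619  -397.47200347]
tub px ((301.5984802246094, 97.22772216796875), (60.992122650146484, 92.21382141113281), 48.179832458496094) 4014
[[ 474.9 -328.4]
 [ 548.8 -375.9]
 [ 521.5 -427.6]
 [ 443.7 -380.9]] [ 497.23942348 -378.21890055]
len 450.75211885006564 ang 1.8695447645031793
len 87.85553810926073 ang 2.5702240305366515
```

View pics/tray.png

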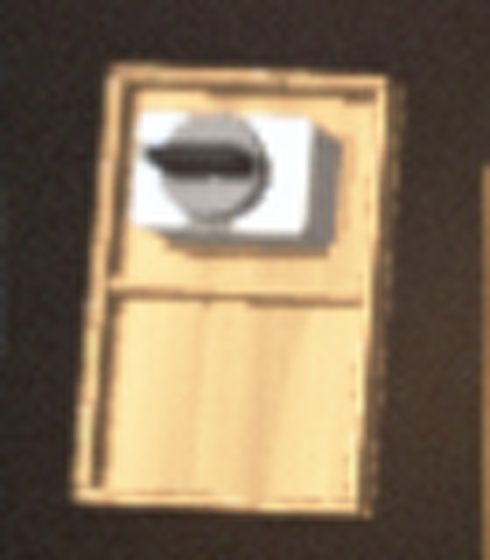

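Run:
```python
from h import *
im=cv2.imread("pics/w1.png");w=imaging.camera_model("wrist")
print("gray",im[98,285:325].max(1).tolist())
roi=np.zeros(im.shape[:2],np.uint8);cv2.circle(roi,(303,98),30,255,-1)
bar=((im.max(2)<85)*255).astype(np.uint8)&roi
n,l,s,c=cv2.connectedComponentsWithStats(bar);k=1+s[1:,4].argmax();ys,xs=np.where(l==k)
r=cv2.minAreaRect(np.c_[xs,ys].astype(np.float32));print(r,s[k])
q=ray_plane(w,cv2.boxPoints(r),118)[:,:2];e=max([q[1]-q[0],q[2]-q[1]],key=np.linalg.norm)
print(q.mean(0),np.linalg.norm(e),np.arctan2(e[1],e[0])%np.pi)
m=imaging.camera_model("top")
c=np.array([(105,65),(395,75),(370,515),(75,500)])/7+[115,165]
p=ray_plane(m,c,35)[:,:2];print(p.round(1))
cen=p.mean(0);ex=(p[0]+p[1]-p[2]-p[3])/2;print(np.linalg.norm(ex),np.arctan2(ex[1],ex[0]))
ey=(p[0]+p[3]-p[1]-p[2])/2;print(np.linalg.norm(ey),np.arctan2(ey[1],ey[0])-np.pi/2)
print("pocket",cen-55*ex/np.linalg.norm(ex))
d=ray_plane(m,np.array([(110,290),(362,300)])/7+[115,165],35);print("divider",d.round(1))
```

```text
gray [200, 199, 200, 200, 199, 199, 196, 185, 166, 149, 128, 95, 57, 41, 51, 64, 76, 83, 88, 90, 90, 88, 84, 77, 69, 78, 121, 165, 190, 198, 199, 198, 198, 198, 198, 198, 198, 198, 197, 197]
((303.2795104980469, 98.19813537597656), (55.44180679321289, 13.691716194152832), 74.62374877929688) [291  71  26  55 551]
[ 495.937575   -377.76053707] 46.35114599118956 0.6002854274245899
[[626.  406. ]
 [616.2 254. ]
 [389.5 266.3]
 [400.6 418.6]]
226.39974567295945 -0.0550167442482958
152.4881529461622 -0.06859056431966737
pocket [453.1358581  339.28281552]
divider [[508.2 401.7  35. ]
 [499.6 270.7  35. ]]
```

Run:
```python
from h import *
x,y=496.5,-378
bot.grip(0.6,50)
bot.move_ptp([x,y,150],[np.pi,0,0.60-np.pi])
print(bot.get_state()["qpos"].__repr__())
print("touch",bot.movel([x,y,93.5],max_speed=80,threshold=10))
bot.grip(0.0,50)
s=bot.get_state();print(s["t"],s["tcp_pos"],s["orientation"],s["opening"],s["gripper_force"],s["contact_force"],s["wrist_torque"])
q=np.array(s["qpos"]);T0=s["wrist_torque"]
for i in range(14):
    q[5]+=0.12 if i<8 else 0.05
    bot.move_j(q);s=bot.get_state()
    print(round(s["t"],2),s["qpos"][5].round(3),q[5].round(3),s["orientation"][2].round(3),np.round(s["wrist_torque"],2),np.round(s["contact_force"],1))
    if abs(s["wrist_torque"][2]-T0[2])>0.5: break
```

```text
array([-7.68935859e-01,  5.21562704e-01, -1.04379488e-01,  9.44601440e-01,
        4.03601158e-05, -1.36876232e+00])
touch False
5.8667 [ 496.81253595 -378.24183391   94.1678519 ] [-3.14056110e+00  2.73335563e-04 -2.54154317e+00] 0.12842671372076858 49.8628306388855 [-0.90151463  1.48994604  3.78723095] [0.1489096  0.10799055 0.00439515]
6.12 -1.252 -1.249 -2.659 [ 0.06  0.02 -0.  ] [0.  0.4 1.3]
6.37 -1.133 -1.129 -2.777 [ 0.09  0.03 -0.09] [1.  0.3 0.9]
6.62 -1.014 -1.009 -2.896 [ 0.08  0.02 -0.02] [-1.8  0.1 -0. ]
6.87 -0.894 -0.889 -3.016 [ 0.05  0.01 -0.04] [0.  1.3 1.2]
7.12 -0.775 -0.769 -3.136 [ 0.06  0.02 -0.06] [-0.1 -0.5  1.1]
7.37 -0.655 -0.649 3.027 [ 0.08  0.01 -0.04] [0.7 0.6 1.5]
7.62 -0.535 -0.529 2.907 [-0.01 -0.01 -0.06] [-0.4 -0.2  0.2]
7.87 -0.415 -0.409 2.787 [ 0.04 -0.05 -0.1 ] [0.1 0.3 1.1]
8.12 -0.363 -0.359 2.735 [ 0.   -0.07 -0.03] [-0.4  0.3  0.3]
8.37 -0.312 -0.309 2.684 [ 0.02  0.01 -0.06] [0.3 0.6 0.6]
8.62 -0.261 -0.259 2.634 [ 0.01 -0.04 -0.1 ] [-0.2  0.9  1.5]
8.87 -0.211 -0.209 2.584 [-0.01 -0.05 -0.08] [0.2 0.1 0.5]
9.12 -0.162 -0.159 2.535 [ 0.08 -0.17  0.37] [ 0.5 -0.5  0.6]
9.37 -0.113 -0.109 2.486 [-0.08 -0.13  1.24] [1.7 1.6 0.4]
```

The stop was reached: torque rose to 1.24 N m at yaw 2.49, against a measured tub angle of 2.57. Next I'll relieve the twist slightly, lift, and look.

Run:
```python
from h import *
s=bot.get_state();q=np.array(s["qpos"]);q[5]-=0.035;bot.move_j(q)
s=bot.get_state();print(s["wrist_torque"],s["orientation"][2])
p=np.array(s["tcp_pos"])
bot.movel(p+[0,0,45],max_speed=60)
s=bot.get_state();print(s["t"],s["tcp_pos"],s["orientation"],s["opening"],s["contact_force"],s["wrist_torque"])
bot.movel([p[0],p[1],330],max_speed=150)
s=bot.get_state();print(s["t"],s["tcp_pos"],s["contact_force"],s["wrist_torque"])
w=imaging.capture("wrist");sd=imaging.capture("side")
o=np.hstack([cv2.resize(w,(400,300)),cv2.resize(sd[130:300,260:430],(300,300))]);cv2.imwrite("pics/lift.png",o)
```

```text
[-0.01373042 -0.12103301  0.79484286] 2.5208438500487036
10.5167 [ 496.84924188 -378.05249457  139.14646043] [-3.14153569e+00  1.07892228e-03  2.52055162e+00] 0.1309335223148699 [-0.24158853 -0.87684625 -2.72269475] [ 0.01487963  0.02196984 -0.00812144]
11.9417 [ 496.68914784 -377.89315399  328.91041649] [-0.34088911  0.68165353 -2.54254706] [-0.0259185   0.03513709 -0.02701493]
```

View pics/lift.png

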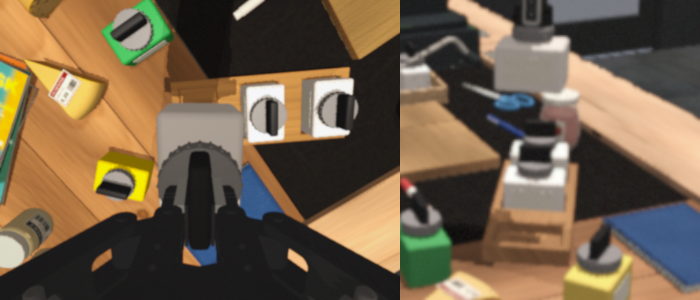

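The wrist view shows the tub in the air with its bar at (200,200) parallel to its sides (edges at columns 158 and 243), so the cap is tight; the other two tubs are still in the rack. Next is the carry.

Run:
```python
from h import *
bot.move_ptp([453,339,330],[np.pi,0,np.pi/2-0.06+np.pi])
s=bot.get_state();print(s["t"],s["tcp_pos"],s["orientation"],s["opening"])
a=imaging.capture("top");w=imaging.capture("wrist")
o=np.hstack([cv2.resize(w,(400,300)),cv2.resize(a[150:250,100:230],(390,300))]);cv2.imwrite("pics/over.png",o)
```

```text
14.5833 [453.61242026 338.33213232 329.96346519] [-3.14141609e+00 -1.83869790e-04 -1.63229562e+00] 0.12666677726748823
```

View pics/over.png

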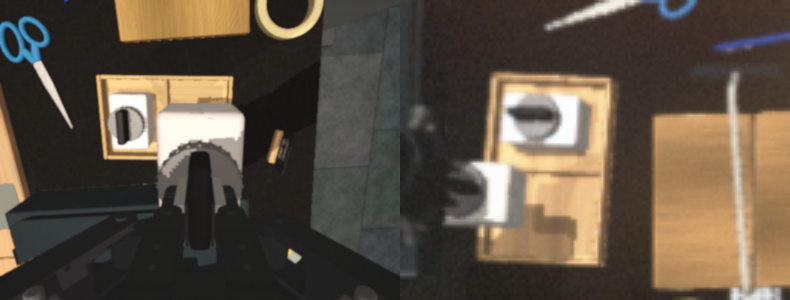

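The tub hangs above the pocket, parallel to the divider (wrist view: tray at (165,115), tub at (200,150)). Lowering it now.

Run:
```python
from h import *
pr=lambda s:print(round(s["t"],2),np.round(s["tcp_pos"],1),np.round(s["contact_force"],1),round(s["opening"],3))
o=[np.pi,0,np.pi/2-0.06+np.pi]
print(bot.movel([453,339,115],o,max_speed=120,threshold=15));pr(bot.get_state())
print(bot.movel([453,339,90],o,max_speed=25,threshold=5));s=bot.get_state();pr(s)
if s["tcp_pos"][2]<96:
    bot.dwell(.2);bot.grip(0.5);bot.dwell(.3)
    p=np.array(bot.get_state()["tcp_pos"])
    bot.movel([p[0],p[1],200],max_speed=80);bot.movel([p[0],p[1],320]);pr(bot.get_state())
    bot.move_ptp([460,150,360],o)
    pr(bot.get_state())
a=imaging.capture("top");w=imaging.capture("side")
cv2.imwrite("pics/end.png",np.hstack([cv2.resize(a[150:250,100:230],(400,300)),cv2.resize(w[120:300,190:400],(350,300))]))
```

```text
False
16.62 [453.5 339.3 115.6] [ 0.2 -0.3 -2.8] 0.125
True
17.48 [452.7 338.8  92.1] [-1.8 -0.4  5.6] 0.13
20.85 [451.2 338.  319. ] [ 0.3 -0.2 -0.3] 0.502
21.64 [459.9 150.5 359.5] [-0.1  0.5  0.8] 0.5
```

View pics/end.png

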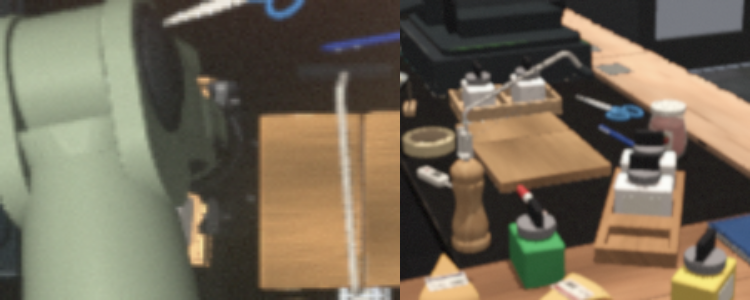

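The side view shows both tubs standing in the tray (at about (475,90) and (525,85)), but the arm hides the top view. I'll move it aside for one more check.

Run:
```python
from h import *
bot.move_ptp([300,-350,360],[np.pi,0,0.3])
a=imaging.capture("top");print(bot.get_state()["t"])
cv2.imwrite("pics/end2.png",cv2.resize(a[150:250,100:380],(800,286),interpolation=cv2.INTER_CUBIC))
```

```text
24.4583
```

View pics/end2.png

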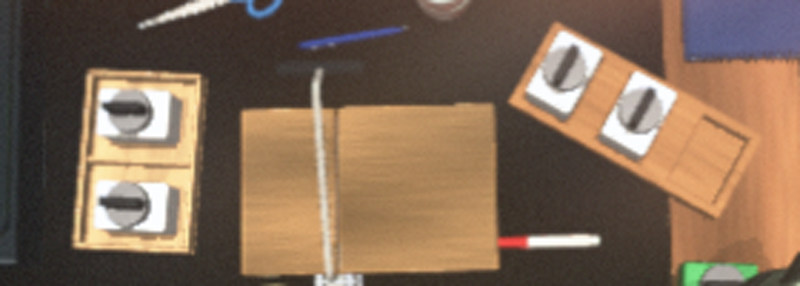

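The tub at (135,208) stands in the empty pocket, parallel to the divider with its cap tight, and the other two are still in the rack.

```bash
python3 -c "
from bench import bot
print(bot.sign_off())"
```

```text
the job is handed in; nothing more can be done
None
```

The loose cap is turned to its hard stop, its tub stands upright in the tray's empty pocket parallel to the divider, the other tubs are where they were, and the job is handed in at about 24.5 s of the 51 s limit.

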